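Unstack culture plates onto their incubation trays

ROBOT

A 6-joint arm with a two-finger parallel gripper is mounted at the origin on the work surface. World frame = base frame: x ahead of the robot, y to its left, z up, the work surface at z = 0. Lengths are in m, angles in rad, forces in N, time in s.
With the tool pointing down it reaches from about 0.325 to 0.775 m from the base axis. Payload 9.3 kg.
Tool frame: the origin (TCP) lies midway between the tips of the shut fingers; the grasp point (between the pads) lies 19 mm behind it; z points along the fingers, y is the line along which they close (so a half turn about z gives the same grasp; the last joint's range is limited). The gripper opens to 85 mm and grips with 20 to 120 N. Pads are 22 mm wide; open, the fingers measure 114 mm over their backs; the gripper's body (76 mm by 85 mm) begins 54 mm behind the grasp point. The pads swing forward as they close: fully open they stand 13 mm farther back than shut.
Start: joints at [-1.337, 0.259, 0.021, 1.334, 0, 1.418], TCP at [0.207, -0.509, 0.231] pointing down, gripper open.
Joint ranges: [-3.04, 3.04], [-0.91, 1.82], [-1.04, 1.36], [-1.92, 1.95], [-1.52, 1.45], [-3.14, 3.14]. Speed limits (rad/s): [2.22, 2.22, 2.79, 3.14, 3.14, 3.14].

INTERFACE

Orientations are given as a unit quaternion [w, x, y, z].
In Python, from workcell import * gives the robot as it stands.
- The arm moves only by the tool send_rows, never from a script. Its arguments are lists of equal length, an entry for each row: "dp": the shift along the tool's x, y, z normalised to -1 to 1, where 1 is 300 mm, a list of three; "dr": the turn, a rotation vector about the tool's x, y, z normalised to -1 to 1, where 1 is 180 degrees, a list of three; "gripper": the finger opening in mm, from 0 to 85.4. In form: {"dp": [[x, y, z], ...], "dr": [[wx, wy, wz], ...], "gripper": [gripper, ...]}. A call has 1 to 20 rows; each row is the pose to reach, as a shift and turn from the pose commanded when the call began, along the tool's axes at that moment, turning the shorter way round; what a row does not reach only later rows make up. A row lasts 1/10 s, in which the tool goes at most 50 mm and 8.59 degrees, less where a joint would pass 70% of its speed; a pose out of reach is approached as far as the arm can. A call with a number of a shift or a turn outside -1 to 1 is refused whole. A call with a gripper value outside its range is refused whole. The fingers move at their own pace and stop on an object; "grip_force" is the grip in N (left out, the last holds). Time passes only in rows, so rows that repeat a pose let the fingers close. It gives the time, the measured TCP pose, the force, the opening and the grip force at its end, in the units of the state.
- state(): the state, without advancing time (a new reading comes with each control period).
- grab_frame(name): name is "side" or "top" or "wrist"; returns the picture (420x560x3 uint8, blue, green, red); there is no depth.
- camera_params(name): a dict with "fx", "fy", "cx", "cy" (pixels), "R" (3x3) and "t" (3): a world point X has camera coordinates R X + t; the wrist camera has in their place "T_tool_cam" (4x4, takes a point from camera to tool coordinates, whose origin is the TCP and whose axes are the flange's). Camera axes: x right, y down, z forward; pixel columns grow to the right and rows downward; lengths in m; the calibration is good to about 2 mm. A picture is of the moment at which its call begins: read the wrist's pose just before it. camera_params takes no time and is no camera call.
- finish_job(): hands the job in; it is judged then, once.
The state is a dict: "time_s": time; "q": joint angles; "qd": joint speeds; "tau": joint torques, N m; "tool_pos": TCP position; "tool_rot": TCP orientation; "contact_force": force on the tool from outside, world axes, zero at the start; "ft_torque": the same for the moment, N m; "opening": opening from 0.0 (shut) to 1.0 (fully open); "grip_force": force on a finger pad.
Only numpy, scipy, OpenCV 4.12 (cv2) and the standard library are available. Lean on these libraries where they do the work, as an engineer would, in place of code of your own. Each camera call takes 0.05 s, during which the arm holds its last target. There are 200 camera calls.

TASK

Sort the culture plates for the incubator: take the stack apart and set all four plates, each flat in the middle of the steel tray whose label strip has the colour of the plate's agar. Keep the plates level, lid up, all the way, and leave the rack of red-capped tubes and the scanner where they are.

Things in the scene. Friction and masses are not known exactly. Their poses are not given: they have to be found in the camera images.
- plate_red: Loose round clear plastic culture plate with blood-red agar, closed, rigid. Lid 60 mm in diameter (upper 10 mm), base 55 mm (lowest 5 mm), 15 mm tall, 25 to 50 g; grip it by the lid's edge. Origin: centre of the underside, z up. At the start three plates lie in a leaning stack (each 13 mm off the one below), one alone 10 to 20 cm away, on a rubber mat 2 mm thick; which one lies alone varies.
- plate_yellow: Loose round clear plastic culture plate with yellow agar, closed, rigid. Lid 60 mm in diameter (upper 10 mm), base 55 mm (lowest 5 mm), 15 mm tall, 25 to 50 g; grip it by the lid's edge. Origin: centre of the underside, z up. At the start three plates lie in a leaning stack (each 13 mm off the one below), one alone 10 to 20 cm away, on a rubber mat 2 mm thick; which one lies alone varies.
- plate_blue: Loose round clear plastic culture plate with blue agar, closed, rigid. Lid 60 mm in diameter (upper 10 mm), base 55 mm (lowest 5 mm), 15 mm tall, 25 to 50 g; grip it by the lid's edge. Origin: centre of the underside, z up. At the start three plates lie in a leaning stack (each 13 mm off the one below), one alone 10 to 20 cm away, on a rubber mat 2 mm thick; which one lies alone varies.
- plate_green: Loose round clear plastic culture plate with green agar, closed, rigid. Lid 60 mm in diameter (upper 10 mm), base 55 mm (lowest 5 mm), 15 mm tall, 25 to 50 g; grip it by the lid's edge. Origin: centre of the underside, z up. At the start three plates lie in a leaning stack (each 13 mm off the one below), one alone 10 to 20 cm away, on a rubber mat 2 mm thick; which one lies alone varies.
- tray_red: Shallow square steel tray with a red strip on its label flange; fixed to the bench. Inside 100 x 100 mm, outside 104 x 104 mm, floor 2 mm thick, rim top 6 mm above the bench. Origin: middle of the square at bench level, 2 mm below the floor's upper face; z up. The flange runs along its +x side, 52 to 74 mm from the origin, no higher than the rim.
- tray_yellow: Shallow square steel tray with a yellow strip on its label flange; fixed to the bench. Inside 100 x 100 mm, outside 104 x 104 mm, floor 2 mm thick, rim top 6 mm above the bench. Origin: middle of the square at bench level, 2 mm below the floor's upper face; z up. The flange runs along its +x side, 52 to 74 mm from the origin, no higher than the rim.
- tray_blue: Shallow square steel tray with a blue strip on its label flange; fixed to the bench. Inside 100 x 100 mm, outside 104 x 104 mm, floor 2 mm thick, rim top 6 mm above the bench. Origin: middle of the square at bench level, 2 mm below the floor's upper face; z up. The flange runs along its +x side, 52 to 74 mm from the origin, no higher than the rim.
- tray_green: Shallow square steel tray with a green strip on its label flange; fixed to the bench. Inside 100 x 100 mm, outside 104 x 104 mm, floor 2 mm thick, rim top 6 mm above the bench. Origin: middle of the square at bench level, 2 mm below the floor's upper face; z up. The flange runs along its +x side, 52 to 74 mm from the origin, no higher than the rim.
- tube_rack: Bystander: loose white rack with twelve red-capped tubes, 76 mm (x) by 100 mm (y), 106 mm tall over the caps, 0.45 kg. Origin: centre of its underside.
- scanner: Bystander: black hand-held code scanner lying on its side on the bench, loose, about 150 x 170 mm, 64 mm tall, 0.25 kg. Origin: under the middle of it, at bench level; its head points to its +x.
Not all that is in view belongs to the job. What is shaped like the tray_blue but turquoise is not meant.

How it is judged:
By the outcome, as a careful person would: the job done as asked, in the order asked, and still so for the second after the job is handed in, with the robot touching nothing.
It also fails if it takes over 112 s, if anything falls off the work surface, if the arm or the gripper's body presses on something with over 40 N, if the wrist force passes 120 N, or if a joint passes its speed limit or range.

## Working session

There is one attempt and no reset: what is moved stays moved. The work goes in short steps, Python scripts to look and compute and a tool call to move; the robot and the scene stay as the last step left them, time stands still between calls to the robot, and variables do not carry over. Pictures are saved under pics/ and viewed, at most 14 in all, crops included, and the job is handed in when it is done.

Besides the shell and the picture viewer there is one more tool, called after "Emit:" in YAML: its name, and indented under it one key for each argument. send_rows: Moves the arm, as the interface text tells. Scaled input: -1 to 1 covers 300 mm each way for a shift and 180 degrees each way for a turn. Its arguments: {"type":"object","properties":{"dp":{"type":"array"},"dr":{"type":"array"},"gripper":{"type":"array"},"grip_force":{"type":"number"}},"required":["dp","dr","gripper"]}

```bash
ls; mkdir -p pics; python3 - <<'E'
from workcell import *
import cv2
s=state();print(s['time_s'],s['tool_pos'],s['tool_rot'])
for n in("side","top"):
    cv2.imwrite(f"pics/{n}0.png",grab_frame(n)); c=camera_params(n);print(n,c)
print(camera_params("wrist"))
E
```

```text
pics
0.0 [ 0.20738802 -0.5091189   0.23065534] [-6.66160143e-04  9.81360970e-01  1.92172324e-01 -2.56611867e-05]
side {'fx': 529.4371695410607, 'fy': 529.4371695410607, 'cx': 276.7462315997977, 'cy': 213.4352863615495, 'R': array([[ 0.99421315, -0.10737361, -0.00333565],
       [-0.06872997, -0.61191938, -0.78792821],
       [ 0.08256155,  0.78359785, -0.61575807]]), 't': array([-0.47453322,  0.06255965,  1.31840959])}
top {'fx': 428.27490553076956, 'fy': 428.27490553076956, 'cx': 283.5226291991486, 'cy': 210.00483299405263, 'R': array([[-0.02155055, -0.99975656,  0.00473247],
       [-0.9821806 ,  0.02028725, -0.18684134],
       [ 0.18669985, -0.00867467, -0.9823787 ]]), 't': array([0.01577342, 0.45247089, 1.0094686 ])}
{'fx': 325.19574716350553, 'fy': 325.19574716350553, 'cx': 283.91154686531246, 'cy': 207.70307735891674, 'T_tool_cam': array([[-8.77180277e-04, -9.57026750e-01, -2.89998328e-01,
         7.53149212e-02],
       [ 9.99999123e-01, -1.12712236e-03,  6.94854835e-04,
         9.56033544e-04],
       [-9.91858265e-04, -2.89997464e-01,  9.57026900e-01,
        -1.42347360e-01],
       [ 0.00000000e+00,  0.00000000e+00,  0.00000000e+00,
         1.00000000e+00]])}
```

View pics/top0.png

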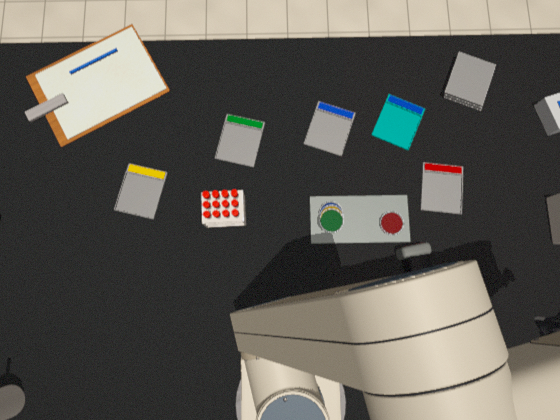

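View pics/side0.png

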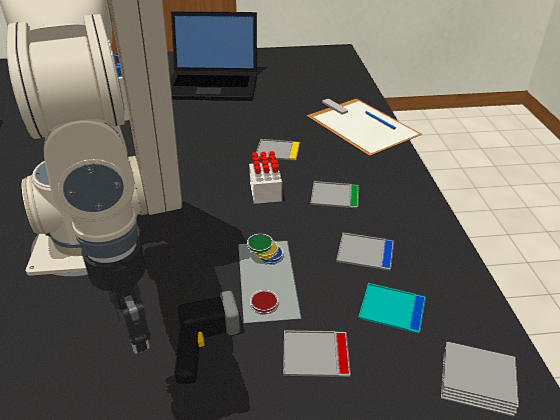

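The top view shows trays yellow (140,192), green (240,140), blue (330,128) and red (442,188). The lookalikes are the turquoise one (400,121) and the plain stack (470,80). The plate stack is at (330,215), with green on top, then yellow, then blue at the bottom. Red lies alone at (391,223), with the scanner head close by at (415,252).

```bash
cat > h.py <<'E'
from workcell import *
import cv2, numpy as np
from scipy.spatial.transform import Rotation as Ro
def cam(n,s=None):
    c=camera_params(n)
    if n=="wrist":
        T=np.eye(4);q=s['tool_rot'];T[:3,:3]=Ro.from_quat([q[1],q[2],q[3],q[0]]).as_matrix();T[:3,3]=s['tool_pos']
        W=T@c['T_tool_cam'];c['R']=W[:3,:3].T;c['t']=-c['R']@W[:3,3]
    return c
def cast(c,uv,z):
    uv=np.atleast_2d(uv).astype(float)
    d=np.c_[(uv[:,0]-c['cx'])/c['fx'],(uv[:,1]-c['cy'])/c['fy'],np.ones(len(uv))]@c['R']
    o=-c['R'].T@c['t'];return o+d*((z-o[2])/d[:,2])[:,None]
def proj(c,X):
    p=np.atleast_2d(X)@c['R'].T+c['t'];return np.c_[p[:,0]/p[:,2]*c['fx']+c['cx'],p[:,1]/p[:,2]*c['fy']+c['cy']]
def comp(mask,seed):
    n,l=cv2.connectedComponents(mask.astype(np.uint8));return (l==l[seed[1],seed[0]])
def cnt(m):
    return max(cv2.findContours(m.astype(np.uint8),0,cv2.CHAIN_APPROX_NONE)[0],key=cv2.contourArea)[:,0,:]
def huemask(im,col):
    h=cv2.cvtColor(im,cv2.COLOR_BGR2HSV).astype(int);H,S,V=h[...,0],h[...,1],h[...,2]
    r={'yellow':(18,34),'green':(45,85),'blue':(100,125)}
    k=((H<8)|(H>172)) if col=='red' else (H>=r[col][0])&(H<=r[col][1])
    return k&(S>110)&(V>45)
def rect(c,m,z):
    p=cast(c,cnt(m),z)[:,:2];r=cv2.minAreaRect((p*1000).astype(np.float32));return r,p
E
python3 - <<'E'
from h import *
seeds={"top":{'yellow':(140,197),'green':(238,145),'blue':(328,135),'red':(442,193)},"side":{'yellow':(275,152),'green':(330,195),'blue':(360,252),'red':(310,355)}}
for n in("top","side"):
    im=cv2.imread(f"pics/{n}0.png");c=cam(n)
    V=im.max(2)
    for k,sd in seeds[n].items():
        m=comp(V>75,sd); r,p=rect(c,m,.005)
        st=np.argwhere(m&huemask(im,k))[:,::-1]; sc=cast(c,st.mean(0),.005)[0,:2]*1000
        cen=np.array(r[0]); u=sc-cen
        b=cv2.boxPoints(r); e=[b[1]-b[0],b[2]-b[1]]; e=max(e,key=np.linalg.norm); e/=np.linalg.norm(e); e*=np.sign(e@u)
        print(n,k,'size',np.round(r[1]),'origin',np.round(cen-11*e,1),'yaw',round(np.degrees(np.arctan2(e[1],e[0])),1))
    for k,sd in ({'red':(391,223),'green':(331,221)} if n=="top" else {'red':(264,301),'green':(261,242)}).items():
        m=comp(huemask(im,k),sd)
        for z in ((.012,.017) if k=='red' else (.042,.047)):
            r,p=rect(c,m,z); print(n,'plate',k,z,np.round(r[0],1),np.round(r[1],1))
    if n=="top":
        m=comp((V>75),(320,235));r,p=rect(c,m,.002);print('mat',r)
        cv2.imwrite("pics/crop.png",cv2.resize(im[180:285,290:450],None,fx=4.5,fy=4.5,interpolation=2))
    else: cv2.imwrite("pics/crops.png",cv2.resize(im[220:390,150:330],None,fx=3.4,fy=3.4,interpolation=2))
E
```

```text
top yellow size [108. 130.] origin [508.  374.5] yaw -14.5
top green size [107. 130.] origin [639.6 120.2] yaw -14.1
top blue size [107. 130.] origin [ 668.6 -116.3] yaw -20.2
top red size [107. 130.] origin [ 499.7 -401.8] yaw -7.4
top plate red 0.012 [ 421.  -265.2] [49.  51.5]
top plate red 0.017 [ 420.2 -263.9] [48.8 51.2]
top plate green 0.042 [ 425.6 -109.5] [49.1 49.8]
top plate green 0.047 [ 424.8 -108.9] [48.8 49.5]
mat ((434.392822265625, -186.31536865234375), (253.2364501953125, 124.40922546386719), 89.68915557861328)
side yellow size [345. 139.] origin [480.9 245.6] yaw 74.6
side green size [114. 128.] origin [639.2 114.4] yaw -13.9
side blue size [111. 129.] origin [ 667.9 -120.9] yaw -19.9
side red size [109. 128.] origin [ 499.4 -404.6] yaw -7.9
side plate red 0.012 [ 420.3 -271.2] [60.1 51.9]
side plate red 0.017 [ 420.  -275.8] [59.7 51.5]
side plate green 0.042 [ 425.8 -113.7] [51.4 60.1]
side plate green 0.047 [ 425.5 -119.4] [51.1 59.7]
```

View pics/crops.png

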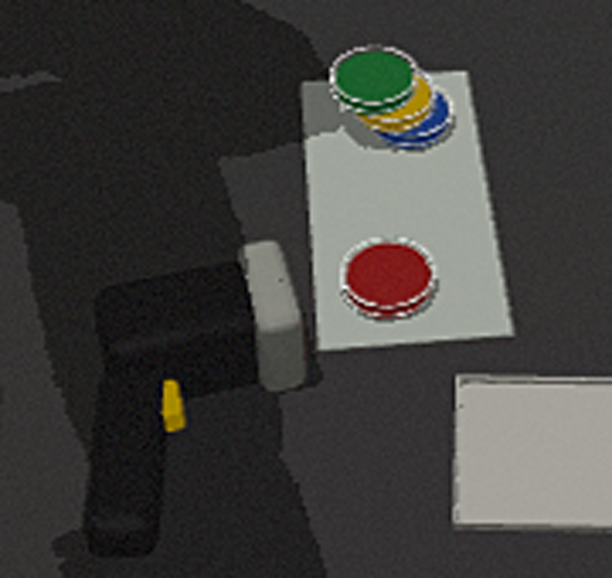

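View pics/crop.png

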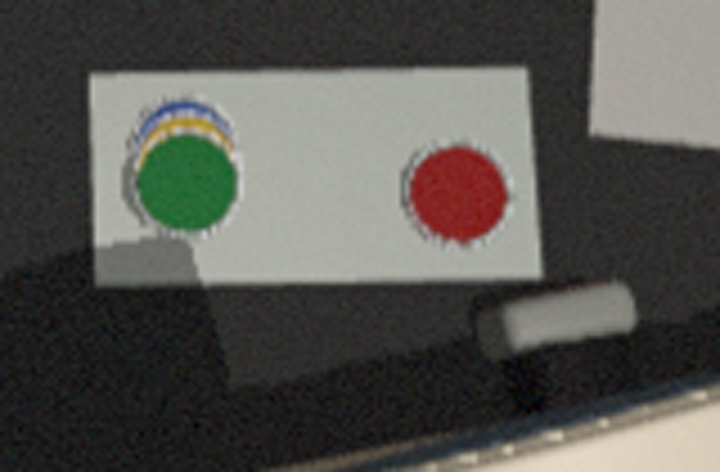

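The close crops show the green, yellow, blue stack leaning towards −x, with green at crop (187,183). Red is alone at (458,193), and the scanner head stays clear of it. I'll move above the stack with the tool turned to yaw 180°, which keeps joint 6 mid-range.

Emit:
send_rows:
  dp:
    - [0.3,-0.24,0]
    - [0.6,-0.48,0]
    - [0.9,-0.74,0]
    - [1,-0.81,0]
    - [1,-0.81,0]
    - [1,-0.81,0]
    - [1,-0.81,0]
    - [1,-0.81,0]
    - [1,-0.81,0]
    - [1,-0.81,0]
    - [1,-0.81,0]
    - [1,-0.81,0]
    - [1,-0.81,0]
    - [1,-0.81,0]
    - [1,-0.81,0]
    - [1,-0.81,0]
    - [1,-0.81,0]
    - [1,-0.81,0]
    - [1,-0.81,0]
    - [1,-0.81,0]
  dr:
    - [0,0,-0.877]
    - [0,0,-0.877]
    - [0,0,-0.877]
    - [0,0,-0.877]
    - [0,0,-0.877]
    - [0,0,-0.877]
    - [0,0,-0.877]
    - [0,0,-0.877]
    - [0,0,-0.877]
    - [0,0,-0.877]
    - [0,0,-0.877]
    - [0,0,-0.877]
    - [0,0,-0.877]
    - [0,0,-0.877]
    - [0,0,-0.877]
    - [0,0,-0.877]
    - [0,0,-0.877]
    - [0,0,-0.877]
    - [0,0,-0.877]
    - [0,0,-0.877]
  gripper: [80,80,80,80,80,80,80,80,80,80,80,80,80,80,80,80,80,80,80,80]
  grip_force: 30

```text
time_s: 2.1
tool_pos: [0.3935, -0.1711, 0.2311]
tool_rot: [-0.0, -0.0, 1.0, 0.0]
contact_force: [0.8, 0.0, 0.1]
opening: 0.934
grip_force: 0.0
```

Emit:
send_rows:
  dp:
    - [-0.1,0.2,0.1]
    - [-0.105,0.207,0.1]
    - [-0.105,0.207,0.1]
    - [-0.105,0.207,0.1]
    - [-0.105,0.207,0.1]
  dr:
    - [0,0,0]
    - [0,0,0]
    - [0,0,0]
    - [0,0,0]
    - [0,0,0]
  gripper: [80,80,80,80,80]

```text
time_s: 2.6
tool_pos: [0.4251, -0.1095, 0.2016]
tool_rot: [0.0, 0.0, 1.0, -0.0]
contact_force: [-0.2, 0.3, 0.3]
opening: 0.937
grip_force: 0.0
```

```bash
cat > look.py <<'E'
from h import *
import sys
out=sys.argv[1]
s=state();im=grab_frame("wrist");c=cam("wrist",s);cv2.imwrite(f"pics/{out}.png",im)
print(s['time_s'],np.round(s['tool_pos'],4),np.round(s['tool_rot'],4))
for a in sys.argv[2:]:   # colour:z of the agar disc
    k,z=a.split(':');n,l,st,ce=cv2.connectedComponentsWithStats(huemask(im,k).astype(np.uint8))
    i=1+np.argmax(st[1:,4]);r,p=rect(c,l==i,float(z));print(k,'px',ce[i].round(),st[i],'rect',np.round(r[0],1),np.round(r[1],1),'circ',[np.round(x,1) for x in cv2.minEnclosingCircle((p*1000).astype(np.float32))])
E
python3 look.py w1 green:.042 yellow:.027 blue:.012 red:.012
```

```text
2.6 [ 0.4251 -0.1095  0.2016] [ 2.e-04  3.e-04  1.e+00 -2.e-04]
green px [284. 190.] [ 257  163   55   55 2381] rect [ 427.6 -110.3] [51.8 53.1] circ [array([ 427.4, -110.6]), np.float64(26.9)]
yellow px [276. 220.] [260 213  36  11  68] rect [ 462.3 -117.7] [36.7  7.5] circ [array([ 458.6, -116.9]), np.float64(18.4)]
blue px [110. 408.] [ 88 396  44  24 471] rect [ 728.9 -337.7] [58.2 19.9] circ [array([ 732.2, -339.4]), np.float64(29.4)]
red px [134. 179.] [ 109  154   51   51 2042] rect [ 423.  -266.2] [52.9 52.6] circ [array([ 422.9, -266. ]), np.float64(27.0)]
```

View pics/w1.png

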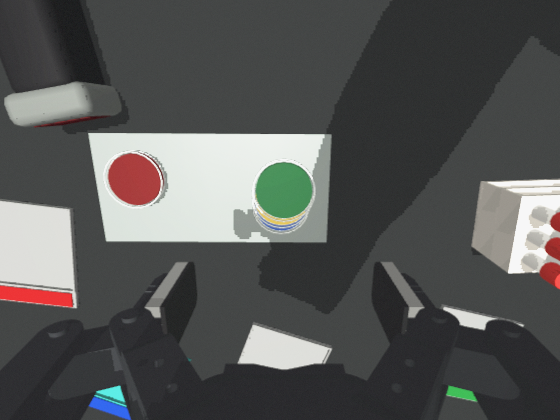

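The wrist view has green on top at (284,190), with yellow and blue edges below it offset towards +x, and red at (134,179). Both cameras agree to about 2 mm. I'll grip green with only the fingertips, since yellow's top is at z 32 mm.

Emit:
send_rows:
  dp:
    - [-0.006,-0.002,0.15]
    - [-0.006,-0.002,0.3]
    - [-0.006,-0.002,0.43]
    - [-0.006,-0.002,0.5]
    - [-0.006,-0.002,0.54]
    - [-0.006,-0.002,0.566]
    - [-0.006,-0.002,0.566]
    - [-0.006,-0.002,0.566]
    - [-0.006,-0.002,0.566]
    - [-0.006,-0.002,0.566]
    - [-0.006,-0.002,0.566]
    - [-0.006,-0.002,0.566]
    - [-0.006,-0.002,0.566]
    - [-0.006,-0.002,0.566]
  dr:
    - [0,0,0]
    - [0,0,0]
    - [0,0,0]
    - [0,0,0]
    - [0,0,0]
    - [0,0,0]
    - [0,0,0]
    - [0,0,0]
    - [0,0,0]
    - [0,0,0]
    - [0,0,0]
    - [0,0,0]
    - [0,0,0]
    - [0,0,0]
  gripper: [74,74,74,74,74,74,74,50,50,50,50,50,50,50]

```text
time_s: 4.05
tool_pos: [0.4274, -0.1101, 0.0325]
tool_rot: [0.001, -0.0, 1.0, -0.001]
contact_force: [-2.1, -0.9, 7.2]
opening: 0.689
grip_force: 32.3
```

```bash
python3 look.py w2 yellow:.027
```

```text
4.05 [ 0.4274 -0.1101  0.0325] [ 8.e-04 -1.e-04  1.e+00 -6.e-04]
yellow px [255. 320.] [236 306  41  22  63] rect [ 461.7 -126.3] [24.5  3.5] circ [array([ 460.2, -125.3]), np.float64(12.3)]
```

View pics/w2.png

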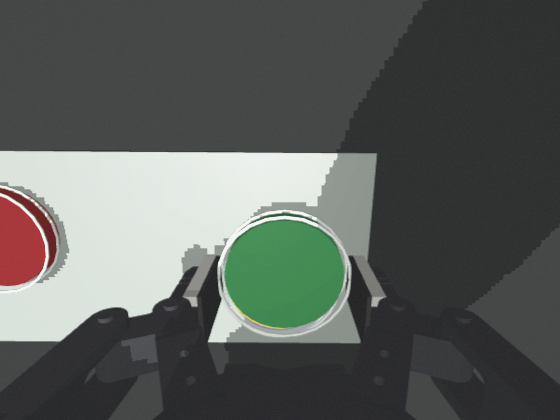

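The green plate sits centred between the pads, with opening 59 mm. I'll lift slowly and check.

Emit:
send_rows:
  dp:
    - [0,0,-0.01]
    - [0,0,-0.025]
    - [0,0,-0.05]
    - [0,0,-0.1]
    - [0,0,-0.17]
    - [0,0,-0.25]
    - [0,0,-0.33]
    - [0,0,-0.41]
    - [0,0,-0.47]
    - [0,0,-0.5]
    - [0,0,-0.5]
    - [0,0,-0.5]
  dr:
    - [0,0,0]
    - [0,0,0]
    - [0,0,0]
    - [0,0,0]
    - [0,0,0]
    - [0,0,0]
    - [0,0,0]
    - [0,0,0]
    - [0,0,0]
    - [0,0,0]
    - [0,0,0]
    - [0,0,0]
  gripper: [50,50,50,50,50,50,50,50,50,50,50,50]

```text
time_s: 5.3
tool_pos: [0.4267, -0.1095, 0.181]
tool_rot: [-0.0, -0.0, 1.0, 0.0]
contact_force: [0.5, 0.5, -0.3]
opening: 0.685
grip_force: 32.3
```

```bash
python3 look.py w3 yellow:.027 green:.19; python3 - <<'E'
import cv2,numpy as np
from h import grab_frame
a=cv2.imread('pics/w3.png');b=grab_frame('side')[170:350,150:390]
cv2.imwrite('pics/m3.png',np.hstack([cv2.resize(a,(400,300)),cv2.resize(b,(400,300))]))
E
```

```text
5.3 [ 0.4267 -0.1095  0.181 ] [-3.e-04 -2.e-04  1.e+00  1.e-04]
yellow px [281. 195.] [ 253  175   57   40 1704] rect [ 431.1 -113.3] [37.  53.2] circ [array([ 439.2, -113. ]), np.float64(26.9)]
green px [284. 273.] [  225   220   119   108 10077] rect [ 427.6 -110.1] [54.1 54.5] circ [array([ 427.4, -110. ]), np.float64(27.7)]
```

View pics/m3.png

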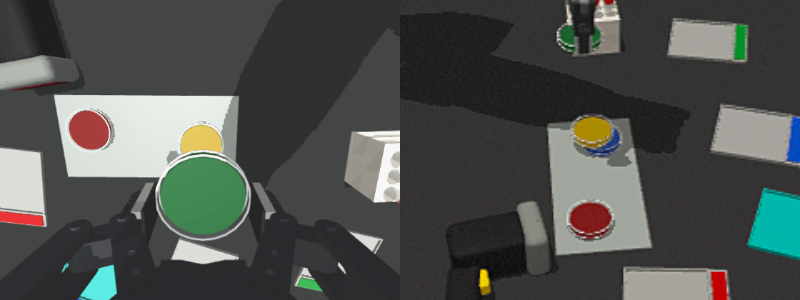

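Green is lifted level, and yellow and blue stayed put. Next is the green tray at (0.640, 0.120).

Emit:
send_rows:
  dp:
    - [-0.021,0.023,0]
    - [-0.064,0.069,0]
    - [-0.121,0.13,0]
    - [-0.185,0.199,0]
    - [-0.256,0.275,0]
    - [-0.327,0.352,0]
    - [-0.398,0.428,0]
    - [-0.469,0.505,0]
    - [-0.533,0.574,0]
    - [-0.59,0.635,0]
    - [-0.64,0.689,0]
    - [-0.675,0.727,0]
    - [-0.7,0.754,0]
    - [-0.711,0.765,0]
    - [-0.711,0.765,0.03]
    - [-0.711,0.765,0.09]
    - [-0.711,0.765,0.18]
    - [-0.711,0.765,0.27]
    - [-0.711,0.765,0.35]
    - [-0.711,0.765,0.4]
  dr:
    - [0,0,0]
    - [0,0,0]
    - [0,0,0]
    - [0,0,0]
    - [0,0,0]
    - [0,0,0]
    - [0,0,0]
    - [0,0,0]
    - [0,0,0]
    - [0,0,0]
    - [0,0,0]
    - [0,0,0]
    - [0,0,0]
    - [0,0,0]
    - [0,0,0]
    - [0,0,0]
    - [0,0,0]
    - [0,0,0]
    - [0,0,0]
    - [0,0,0]
  gripper: [50,50,50,50,50,50,50,50,50,50,50,50,50,50,50,50,50,50,50,50]

```text
time_s: 7.4
tool_pos: [0.6386, 0.1192, 0.0591]
tool_rot: [-0.001, 0.0, 1.0, -0.0]
contact_force: [-1.2, -0.0, -0.9]
opening: 0.681
grip_force: 32.3
```

```bash
python3 look.py w4 green:.07
```

```text
7.4 [0.6386 0.1192 0.0591] [-1.4e-03  3.0e-04  1.0e+00 -1.0e-04]
green px [283. 275.] [  224   220   120   112 10527] rect [638.8 118.5] [53.1 54.7] circ [array([639.9, 118.4]), np.float64(28.6)]
```

View pics/w4.png

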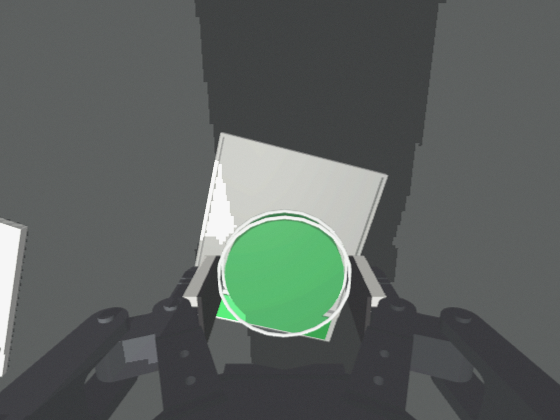

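```bash
python3 - <<'E'
from h import *
c=cam("wrist",state());p=cast(c,[(221,134),(387,176)],.006)[:,:2]*1000
d=p[1]-p[0];L=np.linalg.norm(d);e=np.array([d[1],-d[0]])/L
print(p.round(1),L,np.degrees(np.arctan2(e[1],e[0])),p.mean(0)+52*e)
E
```

```text
[[579.   81.9]
 [604.  180.8]] 102.03986626760553 -14.152969998653147 [641.93619932 118.61978414]
```

Emit:
send_rows:
  dp:
    - [0,0,0.03]
    - [0,0,0.08]
    - [0,0,0.13]
    - [0,0,0.165]
    - [0,0,0.18]
    - [0,0,0.186]
    - [0,0,0.192]
    - [0,0,0.192]
    - [0,0,0.192]
  dr:
    - [0,0,0]
    - [0,0,0]
    - [0,0,0]
    - [0,0,0]
    - [0,0,0]
    - [0,0,0]
    - [0,0,0]
    - [0,0,0]
    - [0,0,0]
  gripper: [50,50,50,50,50,50,50,50,50]

```text
time_s: 8.35
tool_pos: [0.6404, 0.12, 0.0044]
tool_rot: [0.0, -0.0, 1.0, 0.0]
contact_force: [0.0, 0.4, 0.0]
opening: 0.682
grip_force: 32.3
```

Emit:
send_rows:
  dp:
    - [0,0,0.004]
    - [0,0,0.004]
    - [0,0,0.004]
  dr:
    - [0,0,0]
    - [0,0,0]
    - [0,0,0]
  gripper: [50,50,50]

```text
time_s: 8.65
tool_pos: [0.6401, 0.12, 0.0027]
tool_rot: [0.0, -0.0, 1.0, 0.0]
contact_force: [-0.3, -0.4, -0.5]
opening: 0.684
grip_force: 32.3
```

Emit:
send_rows:
  dp:
    - [0,0,0.003]
    - [0,0,0.003]
    - [0,0,0.003]
    - [0,0,0.003]
    - [0,0,0.003]
    - [0,0,0.003]
    - [0,0,0.003]
    - [0,0,-0.05]
    - [0,0,-0.15]
    - [0,0,-0.3]
    - [0,0,-0.45]
    - [0,0,-0.55]
    - [0,0,-0.55]
  dr:
    - [0,0,0]
    - [0,0,0]
    - [0,0,0]
    - [0,0,0]
    - [0,0,0]
    - [0,0,0]
    - [0,0,0]
    - [0,0,0]
    - [0,0,0]
    - [0,0,0]
    - [0,0,0]
    - [0,0,0]
    - [0,0,0]
  gripper: [50,50,68,74,74,74,74,74,74,74,74,74,74]

```text
time_s: 9.95
tool_pos: [0.642, 0.1201, 0.1728]
tool_rot: [0.004, -0.0, 1.0, 0.0]
contact_force: [-0.2, -0.7, -1.4]
opening: 0.87
grip_force: 0.0
```

```bash
python3 look.py w5 green:.008; python3 - <<'E'
from h import *
im=cv2.imread('pics/w5.png'); t=grab_frame('side'); cv2.imwrite('pics/s5.png',t); c=cam('side')
n,l,st,ce=cv2.connectedComponentsWithStats((huemask(t,'yellow')).astype(np.uint8));print([(x,y.round()) for x,y in zip(st.tolist(),ce) if x[4]>60])
cv2.imwrite('pics/m5.png',np.hstack([cv2.resize(im,(400,300)),cv2.resize(t[140:320,200:440],(400,300))]))
E
```

```text
9.95 [0.642  0.1201 0.1728] [ 4.e-03 -2.e-04  1.e+00  2.e-04]
green px [284. 184.] [ 257  157   55   55 2390] rect [641.  119.5] [52.4 53.5] circ [array([641.2, 119.5]), np.float64(27.2)]
[([0, 0, 560, 420, 234689], array([280., 209.])), ([289, 142, 10, 17, 103], array([294., 150.])), ([254, 240, 23, 19, 313], array([265., 248.])), ([197, 331, 8, 16, 95], array([200., 339.]))]
```

View pics/m5.png

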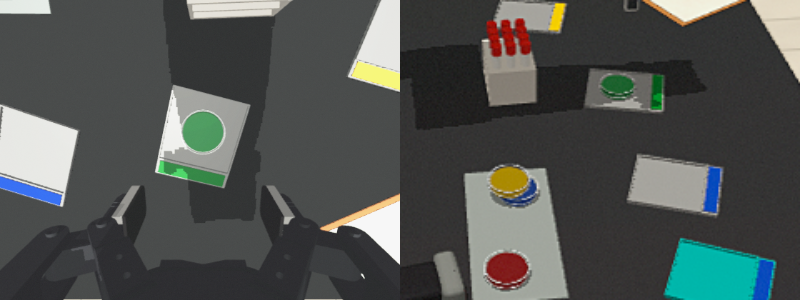

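Green is flat in the middle of its tray at (0.641, 0.1195). Yellow next.

Emit:
send_rows:
  dp:
    - [0.1,-0.12,0]
    - [0.25,-0.29,0]
    - [0.4,-0.46,0]
    - [0.53,-0.61,0]
    - [0.63,-0.73,0]
    - [0.67,-0.773,0]
    - [0.67,-0.773,0]
    - [0.67,-0.773,0]
    - [0.67,-0.773,0]
    - [0.67,-0.773,0]
  dr:
    - [0,0,0]
    - [0,0,0]
    - [0,0,0]
    - [0,0,0]
    - [0,0,0]
    - [0,0,0]
    - [0,0,0]
    - [0,0,0]
    - [0,0,0]
    - [0,0,0]
  gripper: [74,74,74,74,74,74,74,74,74,74]

```text
time_s: 11.05
tool_pos: [0.4398, -0.1112, 0.1671]
tool_rot: [-0.0, -0.001, 1.0, 0.0]
contact_force: [-0.4, -0.3, -0.6]
opening: 0.866
grip_force: 0.0
```

```bash
python3 look.py w6 yellow:.025 red:.01
```

```text
11.05 [ 0.4398 -0.1112  0.1671] [-3.e-04 -9.e-04  1.e+00  3.e-04]
yellow px [283. 192.] [ 253  163   60   59 2787] rect [ 439.8 -113. ] [53.9 53.4] circ [array([ 439.9, -112.6]), np.float64(27.4)]
red px [117. 171.] [  88  142   59   58 2627] rect [ 423.3 -267.4] [53.5 53.4] circ [array([ 423.2, -267.1]), np.float64(27.3)]
```

Emit:
send_rows:
  dp:
    - [0,-0.003,0.12]
    - [0,-0.003,0.26]
    - [0,-0.003,0.38]
    - [0,-0.003,0.45]
    - [0,-0.003,0.48]
    - [0,-0.003,0.501]
    - [0,-0.003,0.501]
    - [0,-0.003,0.501]
    - [0,-0.003,0.501]
    - [0,-0.003,0.501]
    - [0,-0.003,0.501]
    - [0,-0.003,0.501]
    - [0,-0.003,0.501]
    - [0,-0.003,0.501]
  dr:
    - [0,0,0]
    - [0,0,0]
    - [0,0,0]
    - [0,0,0]
    - [0,0,0]
    - [0,0,0]
    - [0,0,0]
    - [0,0,0]
    - [0,0,0]
    - [0,0,0]
    - [0,0,0]
    - [0,0,0]
    - [0,0,0]
    - [0,0,0]
  gripper: [74,74,74,74,74,74,74,50,50,50,50,50,50,50]

```text
time_s: 12.5
tool_pos: [0.4399, -0.1131, 0.0186]
tool_rot: [0.001, -0.0, 1.0, -0.0]
contact_force: [-0.4, 2.0, 8.1]
opening: 0.681
grip_force: 31.7
```

Emit:
send_rows:
  dp:
    - [0,0,-0.01]
    - [0,0,-0.025]
    - [0,0,-0.05]
    - [0,0,-0.1]
    - [0,0,-0.17]
    - [0,0,-0.25]
    - [0,0,-0.33]
    - [0,0,-0.41]
    - [0,0,-0.48]
    - [0,0,-0.54]
    - [0,0,-0.58]
    - [0,0,-0.6]
    - [0,0,-0.6]
  dr:
    - [0,0,0]
    - [0,0,0]
    - [0,0,0]
    - [0,0,0]
    - [0,0,0]
    - [0,0,0]
    - [0,0,0]
    - [0,0,0]
    - [0,0,0]
    - [0,0,0]
    - [0,0,0]
    - [0,0,0]
    - [0,0,0]
  gripper: [50,50,50,50,50,50,50,50,50,50,50,50,50]

```text
time_s: 13.8
tool_pos: [0.4394, -0.113, 0.1982]
tool_rot: [0.001, -0.0, 1.0, -0.0]
contact_force: [-0.6, -0.7, -1.2]
opening: 0.685
grip_force: 32.3
```

```bash
python3 look.py w7 yellow:.19 blue:.01; python3 - <<'E'
import cv2,numpy as np
from h import grab_frame
a=cv2.imread('pics/w7.png');b=grab_frame('side')[100:310,150:430]
cv2.imwrite('pics/m7.png',np.hstack([cv2.resize(a,(400,300)),cv2.resize(b,(400,300))]))
E
```

```text
13.8 [ 0.4394 -0.113   0.1982] [ 7.e-04 -2.e-04  1.e+00 -3.e-04]
yellow px [284. 271.] [  225   218   119   107 10149] rect [ 448.5 -113.6] [60.8 61. ] circ [array([ 448.3, -113.6]), np.float64(31.3)]
blue px [284. 190.] [ 259  168   51   42 1750] rect [ 447.3 -113.8] [52.7 44. ] circ [array([ 452., -114.]), np.float64(27.1)]
```

View pics/m7.png

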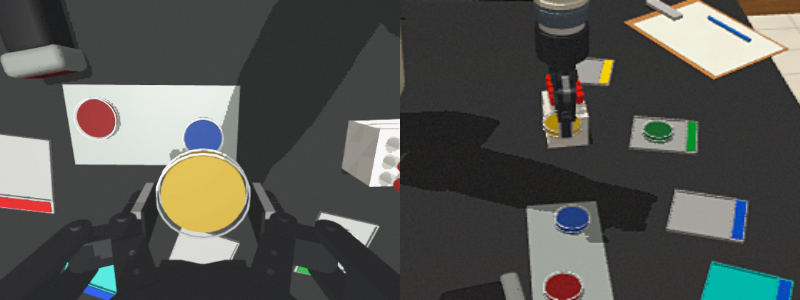

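Yellow is held level, and blue sits undisturbed at about (0.452, −0.114). I'll carry yellow over the rack, with about 90 mm clearance.

Emit:
send_rows:
  dp:
    - [-0.004,0.03,0]
    - [-0.014,0.1,0]
    - [-0.027,0.19,0]
    - [-0.039,0.28,0]
    - [-0.052,0.37,0]
    - [-0.065,0.46,0]
    - [-0.078,0.55,0]
    - [-0.09,0.64,0]
    - [-0.103,0.73,0]
    - [-0.116,0.82,0]
    - [-0.126,0.89,0]
    - [-0.131,0.93,0]
    - [-0.133,0.94,0]
  dr:
    - [0,0,0]
    - [0,0,0]
    - [0,0,0]
    - [0,0,0]
    - [0,0,0]
    - [0,0,0]
    - [0,0,0]
    - [0,0,0]
    - [0,0,0]
    - [0,0,0]
    - [0,0,0]
    - [0,0,0]
    - [0,0,0]
  gripper: [50,50,50,50,50,50,50,50,50,50,50,50,50]

```text
time_s: 15.2
tool_pos: [0.4786, 0.1703, 0.1968]
tool_rot: [-0.001, -0.001, 1.0, -0.0]
contact_force: [0.6, 0.0, -0.1]
opening: 0.684
grip_force: 32.3
```

Emit:
send_rows:
  dp:
    - [-0.004,0.03,0]
    - [-0.014,0.1,0]
    - [-0.027,0.19,0]
    - [-0.039,0.28,0]
    - [-0.052,0.37,0]
    - [-0.063,0.45,0]
    - [-0.073,0.52,0]
    - [-0.081,0.58,0]
    - [-0.088,0.63,0]
    - [-0.092,0.66,0]
    - [-0.095,0.68,0]
    - [-0.096,0.685,0]
    - [-0.096,0.685,0.03]
    - [-0.096,0.685,0.09]
    - [-0.096,0.685,0.17]
    - [-0.096,0.685,0.26]
    - [-0.096,0.685,0.35]
    - [-0.096,0.685,0.42]
    - [-0.096,0.685,0.456]
    - [-0.096,0.685,0.456]
  dr:
    - [0,0,0]
    - [0,0,0]
    - [0,0,0]
    - [0,0,0]
    - [0,0,0]
    - [0,0,0]
    - [0,0,0]
    - [0,0,0]
    - [0,0,0]
    - [0,0,0]
    - [0,0,0]
    - [0,0,0]
    - [0,0,0]
    - [0,0,0]
    - [0,0,0]
    - [0,0,0]
    - [0,0,0]
    - [0,0,0]
    - [0,0,0]
    - [0,0,0]
  gripper: [50,50,50,50,50,50,50,50,50,50,50,50,50,50,50,50,50,50,50,50]

```text
time_s: 17.2
tool_pos: [0.507, 0.3737, 0.0591]
tool_rot: [-0.001, 0.0, 1.0, -0.001]
contact_force: [0.4, -0.3, -0.4]
opening: 0.686
grip_force: 32.3
```

```bash
cat > corner.py <<'E'
# near (-x) edge of the tray below the held plate -> its origin
from h import *
import sys
s=state();im=grab_frame("wrist");c=cam("wrist",s);cv2.imwrite(f"pics/{sys.argv[1]}.png",im)
print(s['time_s'],np.round(s['tool_pos'],4))
g=cv2.cvtColor(im,cv2.COLOR_BGR2HSV);m=(g[...,2]>105)&(g[...,1]<60);m[250:]=0
p=cast(c,cnt(m),.006)[:,:2]*1000
q=cv2.approxPolyDP(cnt(m).astype(np.int32),6,True)[:,0]
for a in q: print(a,cast(c,a,.006)[0,:2].round(4)*1000)
E
python3 corner.py w8
```

```text
17.2 [0.507  0.3737 0.0591]
[221 132] [447.4 336.1]
[198 249] [522.1 316.8]
[229 249] [522.1 337.1]
[249 225] [505.4 350.7]
[279 216] [499.4 369.9]
[319 225] [505.4 395.4]
[339 249] [522.1 409. ]
[362 249] [522.1 424. ]
[388 175] [473.1 436.5]
```

View pics/w8.png

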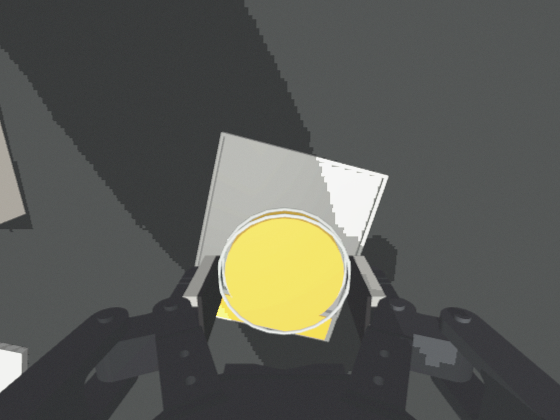

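The yellow tray is confirmed: its corners at (221,132) and (388,175) give an origin of (0.5106, 0.373). I'll lower and release.

Emit:
send_rows:
  dp:
    - [-0.004,0,0.03]
    - [-0.004,0,0.08]
    - [-0.004,0,0.13]
    - [-0.004,0,0.165]
    - [-0.004,0,0.18]
    - [-0.004,0,0.186]
    - [-0.004,0,0.19]
    - [-0.004,0,0.192]
    - [-0.004,0,0.192]
    - [-0.004,0,0.192]
  dr:
    - [0,0,0]
    - [0,0,0]
    - [0,0,0]
    - [0,0,0]
    - [0,0,0]
    - [0,0,0]
    - [0,0,0]
    - [0,0,0]
    - [0,0,0]
    - [0,0,0]
  gripper: [50,50,50,50,50,50,50,50,50,50]

```text
time_s: 18.25
tool_pos: [0.5093, 0.3748, 0.0037]
tool_rot: [0.001, -0.0, 1.0, 0.0]
contact_force: [-0.5, -0.2, 5.4]
opening: 0.68
grip_force: 32.8
```

Emit:
send_rows:
  dp:
    - [0,0,0.002]
    - [0,0,0.002]
    - [0,0,0.002]
    - [0,0,0.002]
    - [0,0,0.002]
    - [0,0,0.002]
    - [0,0,-0.03]
    - [0,0,-0.12]
    - [0,0,-0.27]
    - [0,0,-0.43]
    - [0,0,-0.58]
    - [0,0,-0.65]
    - [0,0,-0.65]
  dr:
    - [0,0,0]
    - [0,0,0]
    - [0,0,0]
    - [0,0,0]
    - [0,0,0]
    - [0,0,0]
    - [0,0,0]
    - [0,0,0]
    - [0,0,0]
    - [0,0,0]
    - [0,0,0]
    - [0,0,0]
    - [0,0,0]
  gripper: [50,68,74,74,74,74,74,74,74,74,74,74,74]

```text
time_s: 19.55
tool_pos: [0.51, 0.3753, 0.2027]
tool_rot: [0.003, -0.0, 1.0, 0.002]
contact_force: [0.8, -0.3, -0.4]
opening: 0.867
grip_force: 0.0
```

```bash
python3 look.py w9 yellow:.008
```

```text
19.55 [0.51   0.3753 0.2027] [ 3.1e-03 -2.0e-04  1.0e+00  1.7e-03]
yellow px [283. 178.] [ 258  153   51   51 2069] rect [509.3 374.2] [53.  53.7] circ [array([509.6, 374.1]), np.float64(27.5)]
```

Yellow is placed at (0.5095, 0.374). Back to blue.

Emit:
send_rows:
  dp:
    - [0.01,-0.08,0]
    - [0.025,-0.22,0]
    - [0.045,-0.38,0]
    - [0.064,-0.54,0]
    - [0.083,-0.7,0]
    - [0.102,-0.86,0]
    - [0.113,-0.95,0]
  dr:
    - [0,0,0]
    - [0,0,0]
    - [0,0,0]
    - [0,0,0]
    - [0,0,0]
    - [0,0,0]
    - [0,0,0]
  gripper: [74,74,74,74,74,74,74]

```text
time_s: 20.3
tool_pos: [0.4736, 0.0869, 0.1969]
tool_rot: [-0.001, 0.001, 1.0, -0.0]
contact_force: [0.4, 0.6, -0.0]
opening: 0.865
grip_force: 0.0
```

Emit:
send_rows:
  dp:
    - [0.015,-0.13,0]
    - [0.033,-0.28,0]
    - [0.052,-0.44,0]
    - [0.067,-0.57,0]
    - [0.076,-0.65,0.02]
    - [0.08,-0.678,0.06]
    - [0.08,-0.678,0.1]
    - [0.08,-0.678,0.1]
    - [0.08,-0.678,0.1]
    - [0.08,-0.678,0.1]
  dr:
    - [0,0,0]
    - [0,0,0]
    - [0,0,0]
    - [0,0,0]
    - [0,0,0]
    - [0,0,0]
    - [0,0,0]
    - [0,0,0]
    - [0,0,0]
    - [0,0,0]
  gripper: [74,74,74,74,74,74,74,74,74,74]

```text
time_s: 21.3
tool_pos: [0.4513, -0.1136, 0.1682]
tool_rot: [0.0, -0.0, 1.0, 0.0]
contact_force: [0.7, -0.2, -0.2]
opening: 0.865
grip_force: 0.0
```

```bash
python3 look.py w10 blue:.01 red:.01
```

```text
21.3 [ 0.4513 -0.1136  0.1682] [ 0.e+00 -5.e-04  1.e+00  0.e+00]
blue px [284. 189.] [ 256  161   57   56 2495] rect [ 451.9 -114.1] [53.6 53.3] circ [array([ 452.1, -113.7]), np.float64(27.4)]
red px [118. 158.] [  89  129   59   59 2698] rect [ 423.1 -267.4] [53.5 53.6] circ [array([ 423.3, -267. ]), np.float64(27.5)]
```

Emit:
send_rows:
  dp:
    - [-0.002,-0.001,0.12]
    - [-0.002,-0.001,0.26]
    - [-0.002,-0.001,0.4]
    - [-0.002,-0.001,0.49]
    - [-0.002,-0.001,0.53]
    - [-0.002,-0.001,0.548]
    - [-0.002,-0.001,0.548]
    - [-0.002,-0.001,0.548]
    - [-0.002,-0.001,0.548]
    - [-0.002,-0.001,0.548]
    - [-0.002,-0.001,0.548]
    - [-0.002,-0.001,0.548]
    - [-0.002,-0.001,0.548]
    - [-0.002,-0.001,0.548]
  dr:
    - [0,0,0]
    - [0,0,0]
    - [0,0,0]
    - [0,0,0]
    - [0,0,0]
    - [0,0,0]
    - [0,0,0]
    - [0,0,0]
    - [0,0,0]
    - [0,0,0]
    - [0,0,0]
    - [0,0,0]
    - [0,0,0]
    - [0,0,0]
  gripper: [74,74,74,74,74,74,74,50,50,50,50,50,50,50]

```text
time_s: 22.75
tool_pos: [0.4525, -0.1143, 0.0049]
tool_rot: [0.001, -0.0, 1.0, -0.0]
contact_force: [-0.9, 1.5, 6.8]
opening: 0.677
grip_force: 31.5
```

Emit:
send_rows:
  dp:
    - [0,0,-0.01]
    - [0,0,-0.025]
    - [0,0,-0.05]
    - [0,0,-0.1]
    - [0,0,-0.17]
    - [0,0,-0.24]
    - [0,0,-0.29]
    - [0,0,-0.32]
    - [0,0,-0.33]
    - [0,0,-0.33]
  dr:
    - [0,0,0]
    - [0,0,0]
    - [0,0,0]
    - [0,0,0]
    - [0,0,0]
    - [0,0,0]
    - [0,0,0]
    - [0,0,0]
    - [0,0,0]
    - [0,0,0]
  gripper: [50,50,50,50,50,50,50,50,50,50]

```text
time_s: 23.75
tool_pos: [0.4518, -0.1141, 0.1027]
tool_rot: [0.0, -0.0, 1.0, -0.0]
contact_force: [-0.5, 0.2, -0.6]
opening: 0.687
grip_force: 32.3
```

```bash
python3 look.py w11 blue:.11
```

```text
23.75 [ 0.4518 -0.1141  0.1027] [ 1.e-04 -2.e-04  1.e+00 -1.e-04]
blue px [284. 269.] [ 225  216  118  107 9953] rect [ 451.4 -114.7] [54.4 53.8] circ [array([ 451.3, -114.6]), np.float64(27.7)]
```

Emit:
send_rows:
  dp:
    - [-0.03,0,0]
    - [-0.09,-0.001,0]
    - [-0.17,-0.002,0]
    - [-0.25,-0.003,0]
    - [-0.33,-0.004,0]
    - [-0.41,-0.005,0]
    - [-0.49,-0.006,0]
    - [-0.56,-0.007,0]
    - [-0.62,-0.008,0]
    - [-0.67,-0.008,0]
    - [-0.7,-0.008,0]
    - [-0.72,-0.008,0]
    - [-0.727,-0.008,0]
    - [-0.727,-0.008,0.02]
    - [-0.727,-0.008,0.06]
    - [-0.727,-0.008,0.1]
    - [-0.727,-0.008,0.13]
    - [-0.727,-0.008,0.14]
    - [-0.727,-0.008,0.14]
    - [-0.727,-0.008,0.14]
  dr:
    - [0,0,0]
    - [0,0,0]
    - [0,0,0]
    - [0,0,0]
    - [0,0,0]
    - [0,0,0]
    - [0,0,0]
    - [0,0,0]
    - [0,0,0]
    - [0,0,0]
    - [0,0,0]
    - [0,0,0]
    - [0,0,0]
    - [0,0,0]
    - [0,0,0]
    - [0,0,0]
    - [0,0,0]
    - [0,0,0]
    - [0,0,0]
    - [0,0,0]
  gripper: [50,50,50,50,50,50,50,50,50,50,50,50,50,50,50,50,50,50,50,50]

```text
time_s: 25.8
tool_pos: [0.6701, -0.1165, 0.0609]
tool_rot: [0.0, -0.0, 1.0, -0.0]
contact_force: [1.0, -0.4, -0.9]
opening: 0.681
grip_force: 32.3
```

```bash
python3 corner.py w12
```

```text
25.8 [ 0.6701 -0.1165  0.0609]
[230 121] [ 604.5 -148.7]
[191 249] [ 686.1 -178.4]
[229 249] [ 686.1 -153.4]
[249 224] [ 668.6 -139.6]
[284 214] [ 661.8 -117.1]
[318 223] [667.9 -95.2]
[339 249] [686.1 -80.8]
[359 248] [685.4 -67.7]
[391 180] [639.8 -51. ]
```

View pics/w12.png

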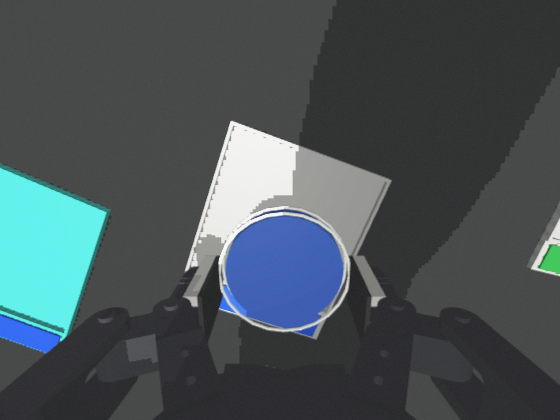

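The steel tray under the plate, with the blue strip, has its origin at (0.671, −0.1175). The turquoise decoy is off to the left at (60,260). I'll lower and release.

Emit:
send_rows:
  dp:
    - [-0.002,-0.002,0.03]
    - [-0.002,-0.002,0.08]
    - [-0.002,-0.002,0.13]
    - [-0.002,-0.002,0.16]
    - [-0.002,-0.002,0.175]
    - [-0.002,-0.002,0.182]
    - [-0.002,-0.002,0.186]
    - [-0.002,-0.002,0.188]
    - [-0.002,-0.002,0.188]
    - [-0.002,-0.002,0.188]
  dr:
    - [0,0,0]
    - [0,0,0]
    - [0,0,0]
    - [0,0,0]
    - [0,0,0]
    - [0,0,0]
    - [0,0,0]
    - [0,0,0]
    - [0,0,0]
    - [0,0,0]
  gripper: [50,50,50,50,50,50,50,50,50,50]

```text
time_s: 26.85
tool_pos: [0.6708, -0.1171, 0.005]
tool_rot: [0.0, -0.0, 1.0, -0.0]
contact_force: [-2.0, 0.2, 6.1]
opening: 0.681
grip_force: 32.7
```

Emit:
send_rows:
  dp:
    - [0,0,0.002]
    - [0,0,0.002]
    - [0,0,0.002]
    - [0,0,0.002]
    - [0,0,0.002]
    - [0,0,0.002]
    - [0,0,-0.03]
    - [0,0,-0.12]
    - [0,0,-0.25]
    - [0,0,-0.38]
    - [0,0,-0.48]
    - [0,0,-0.52]
    - [0,0,-0.52]
  dr:
    - [0,0,0]
    - [0,0,0]
    - [0,0,0]
    - [0,0,0]
    - [0,0,0]
    - [0,0,0]
    - [0,0,0]
    - [0,0,0]
    - [0,0,0]
    - [0,0,0]
    - [0,0,0]
    - [0,0,0]
    - [0,0,0]
  gripper: [50,68,74,74,74,74,74,74,74,74,74,74,74]

```text
time_s: 28.15
tool_pos: [0.6712, -0.1172, 0.1623]
tool_rot: [0.002, -0.0, 1.0, -0.001]
contact_force: [0.1, -0.1, 0.2]
opening: 0.868
grip_force: 0.0
```

```bash
python3 look.py w13 blue:.008
```

```text
28.15 [ 0.6712 -0.1172  0.1623] [ 1.7e-03 -2.0e-04  1.0e+00 -5.0e-04]
blue px [284. 188.] [ 256  160   58   57 2602] rect [ 671.  -117.5] [53.6 53.9] circ [array([ 670.9, -117.7]), np.float64(27.5)]
```

Blue is placed at (0.671, −0.1175). Now red.

Emit:
send_rows:
  dp:
    - [0.11,-0.07,0]
    - [0.25,-0.15,0]
    - [0.39,-0.24,0]
    - [0.53,-0.32,0]
    - [0.66,-0.4,0]
    - [0.76,-0.46,0]
    - [0.81,-0.49,0]
    - [0.825,-0.5,0]
    - [0.825,-0.5,0]
    - [0.825,-0.5,0]
    - [0.825,-0.5,0]
  dr:
    - [0,0,0]
    - [0,0,0]
    - [0,0,0]
    - [0,0,0]
    - [0,0,0]
    - [0,0,0]
    - [0,0,0]
    - [0,0,0]
    - [0,0,0]
    - [0,0,0]
    - [0,0,0]
  gripper: [74,74,74,74,74,74,74,74,74,74,74]

```text
time_s: 29.3
tool_pos: [0.4237, -0.2666, 0.1597]
tool_rot: [-0.0, -0.001, 1.0, 0.0]
contact_force: [-0.8, -0.2, -0.4]
opening: 0.865
grip_force: 0.0
```

```bash
python3 look.py w14 red:.01; python3 - <<'E'
from h import *
c=cam('top');print(cast(c,[(400,246),(430,243)],.06).round(3),cast(c,[(400,246),(430,243)],.02).round(3))
E
```

```text
29.3 [ 0.4237 -0.2666  0.1597] [-2.e-04 -8.e-04  1.e+00  3.e-04]
red px [286. 190.] [ 257  161   58   58 2646] rect [ 423.2 -265.7] [54.1 52.9] circ [array([ 423.3, -265.7]), np.float64(27.3)]
[[ 0.356 -0.269  0.06 ]
 [ 0.362 -0.341  0.06 ]] [[ 0.36  -0.28   0.02 ]
 [ 0.366 -0.355  0.02 ]]
```

View pics/w14.png

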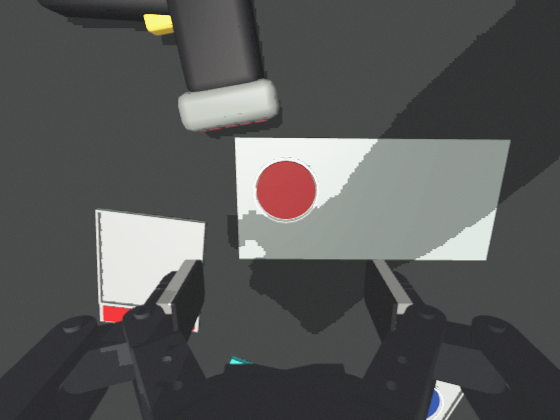

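The scanner head stays at x ≤ 0.366, so a y-axis grip is clear of it. Grasping red at (0.4233, −0.266).

Emit:
send_rows:
  dp:
    - [0,0.002,0.12]
    - [0,0.002,0.26]
    - [0,0.002,0.38]
    - [0,0.002,0.46]
    - [0,0.002,0.5]
    - [0,0.002,0.52]
    - [0,0.002,0.52]
    - [0,0.002,0.52]
    - [0,0.002,0.52]
    - [0,0.002,0.52]
    - [0,0.002,0.52]
    - [0,0.002,0.52]
    - [0,0.002,0.52]
    - [0,0.002,0.52]
  dr:
    - [0,0,0]
    - [0,0,0]
    - [0,0,0]
    - [0,0,0]
    - [0,0,0]
    - [0,0,0]
    - [0,0,0]
    - [0,0,0]
    - [0,0,0]
    - [0,0,0]
    - [0,0,0]
    - [0,0,0]
    - [0,0,0]
    - [0,0,0]
  gripper: [74,74,74,74,74,74,74,50,50,50,50,50,50,50]

```text
time_s: 30.75
tool_pos: [0.4237, -0.2668, 0.0052]
tool_rot: [0.001, -0.0, 1.0, -0.0]
contact_force: [-0.3, 2.5, 7.2]
opening: 0.68
grip_force: 32.3
```

Emit:
send_rows:
  dp:
    - [0,0,-0.01]
    - [0,0,-0.025]
    - [0,0,-0.05]
    - [0,0,-0.1]
    - [0,0,-0.17]
    - [0,0,-0.24]
    - [0,0,-0.29]
    - [0,0,-0.32]
    - [0,0,-0.33]
    - [0,0,-0.33]
  dr:
    - [0,0,0]
    - [0,0,0]
    - [0,0,0]
    - [0,0,0]
    - [0,0,0]
    - [0,0,0]
    - [0,0,0]
    - [0,0,0]
    - [0,0,0]
    - [0,0,0]
  gripper: [50,50,50,50,50,50,50,50,50,50]

```text
time_s: 31.75
tool_pos: [0.4231, -0.2665, 0.1033]
tool_rot: [0.0, -0.0, 1.0, -0.0]
contact_force: [-0.5, 0.7, -0.2]
opening: 0.684
grip_force: 32.2
```

```bash
python3 look.py w15 red:.11
```

```text
31.75 [ 0.4231 -0.2665  0.1033] [ 1.e-04 -2.e-04  1.e+00 -1.e-04]
red px [284. 269.] [ 226  216  117  107 9914] rect [ 422.9 -267.1] [54.  54.5] circ [array([ 422.6, -267.1]), np.float64(27.7)]
```

Emit:
send_rows:
  dp:
    - [-0.01,-0.018,0]
    - [-0.035,-0.06,0]
    - [-0.07,-0.122,0]
    - [-0.11,-0.192,0]
    - [-0.15,-0.261,0]
    - [-0.19,-0.331,0]
    - [-0.22,-0.383,0]
    - [-0.245,-0.427,0]
    - [-0.256,-0.446,0]
    - [-0.26,-0.453,0]
    - [-0.26,-0.453,0.02]
    - [-0.26,-0.453,0.06]
    - [-0.26,-0.453,0.1]
    - [-0.26,-0.453,0.13]
    - [-0.26,-0.453,0.14]
    - [-0.26,-0.453,0.14]
    - [-0.26,-0.453,0.14]
  dr:
    - [0,0,0]
    - [0,0,0]
    - [0,0,0]
    - [0,0,0]
    - [0,0,0]
    - [0,0,0]
    - [0,0,0]
    - [0,0,0]
    - [0,0,0]
    - [0,0,0]
    - [0,0,0]
    - [0,0,0]
    - [0,0,0]
    - [0,0,0]
    - [0,0,0]
    - [0,0,0]
    - [0,0,0]
  gripper: [50,50,50,50,50,50,50,50,50,50,50,50,50,50,50,50,50]

```text
time_s: 33.5
tool_pos: [0.5013, -0.4025, 0.0615]
tool_rot: [0.0, -0.0, 1.0, -0.0]
contact_force: [-0.2, -0.2, -0.9]
opening: 0.684
grip_force: 32.2
```

```bash
python3 corner.py w16
```

```text
33.5 [ 0.5013 -0.4025  0.0615]
[451   8] [ 377.3 -313.6]
[423 215] [ 493.9 -314.1]
[559 216] [ 494.6 -227. ]
[559   9] [ 377.8 -255.8]
```

```bash
python3 - <<'E'
from h import *
im=cv2.imread("pics/w16.png");c=cam("wrist",state());g=cv2.cvtColor(im,cv2.COLOR_BGR2HSV);m=(g[...,2]>105)&(g[...,1]<60);m[250:]=0
for a in cv2.approxPolyDP(cnt(comp(m,(284,185))).astype(np.int32),6,True)[:,0]: print(a,cast(c,a,.006)[0,:2].round(4)*1000)
E
```

```text
[210 134] [ 443.3 -447.2]
[203 249] [ 517.7 -456.8]
[229 249] [ 517.7 -439.6]
[250 223] [ 499.5 -425.1]
[283 214] [ 493.4 -403.8]
[318 223] [ 499.5 -381.2]
[339 249] [ 517.7 -366.8]
[361 249] [ 517.7 -352.2]
[381 157] [ 457.  -344.3]
```

The red tray origin is (0.5017, −0.4026), which matches. I'll lower and release.

Emit:
send_rows:
  dp:
    - [-0.001,0,0.03]
    - [-0.001,0,0.08]
    - [-0.001,0,0.13]
    - [-0.001,0,0.16]
    - [-0.001,0,0.175]
    - [-0.001,0,0.182]
    - [-0.001,0,0.187]
    - [-0.001,0,0.19]
    - [-0.001,0,0.19]
    - [-0.001,0,0.19]
  dr:
    - [0,0,0]
    - [0,0,0]
    - [0,0,0]
    - [0,0,0]
    - [0,0,0]
    - [0,0,0]
    - [0,0,0]
    - [0,0,0]
    - [0,0,0]
    - [0,0,0]
  gripper: [50,50,50,50,50,50,50,50,50,50]

```text
time_s: 34.55
tool_pos: [0.5016, -0.4026, 0.0053]
tool_rot: [0.0, -0.0, 1.0, -0.0]
contact_force: [-2.2, 2.0, 7.0]
opening: 0.685
grip_force: 32.7
```

Emit:
send_rows:
  dp:
    - [0,0,0.002]
    - [0,0,0.002]
    - [0,0,0.002]
    - [0,0,0.002]
    - [0,0,0.002]
    - [0,0,0.002]
    - [0,0,-0.03]
    - [0,0,-0.12]
    - [0,0,-0.27]
    - [0,0,-0.42]
    - [0,0,-0.56]
    - [0,0,-0.6]
    - [0,0,-0.6]
    - [0,0,-0.6]
  dr:
    - [0,0,0]
    - [0,0,0]
    - [0,0,0]
    - [0,0,0]
    - [0,0,0]
    - [0,0,0]
    - [0,0,0]
    - [0,0,0]
    - [0,0,0]
    - [0,0,0]
    - [0,0,0]
    - [0,0,0]
    - [0,0,0]
    - [0,0,0]
  gripper: [50,68,74,74,74,74,74,74,74,74,74,74,74,74]

```text
time_s: 35.95
tool_pos: [0.5011, -0.4021, 0.1833]
tool_rot: [-0.0, -0.0, 1.0, 0.0]
contact_force: [-0.7, 0.1, -0.5]
opening: 0.869
grip_force: 0.0
```

```bash
python3 look.py w17 red:.008; python3 - <<'E'
from h import *
cv2.imwrite('pics/s17.png',grab_frame('side'))
E
```

```text
35.95 [ 0.5011 -0.4021  0.1833] [-4.e-04 -2.e-04  1.e+00  4.e-04]
red px [283. 185.] [ 257  158   54   54 2281] rect [ 501.6 -403.1] [53.2 54.2] circ [array([ 501.7, -403.2]), np.float64(27.6)]
```

View pics/s17.png

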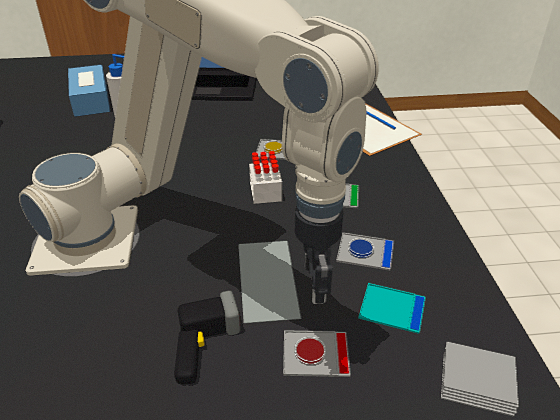

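The picture shows red (310,350), blue (361,248) and yellow (273,147) in their trays. The arm hides green here, but I checked it earlier. The rack (265,180) and scanner (210,320) haven't moved, and the gripper is clear.

```bash
python3 -c "
from workcell import *
print(finish_job())"
```

```text
the job is handed in; nothing more can be done
None
```

All four plates are flat within about 2 mm of the middle of their colour-matched trays, the rack and scanner look unmoved, and the job was handed in at about 36 s; no verdict came back.

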